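Turn the keeper's lid over with the spatula and close the keeper

TASK

The wooden lid of the oblong stoneware keeper has been put down on its handle with its clean inside face up. Turn it over with the spatula, keeping the gripper itself off the lid until it lies handle up, and lay the spatula back down on the worktop. Then take the lid by its handle and set it on the keeper so that it sits fully home all round, leaving the other things where they are.

Things in the scene. Friction and masses are not known exactly. Their poses are not given: they have to be found in the camera images.
- lid_handle (a point): On the lid's grip bar (100 x 22 x 14 mm, raised off the plate on two posts, its flat outer face 28 mm from the plate): centre of the bar, 10 mm from its outer face and 18 mm from the plate. At the start the lid balances on that face, this point 10 mm up. x along the bar. Lying handle up on the worktop it is 36 mm up and the bar can be gripped across from above.
- lid_mid (a point): Centre of the loose beech lid's plate, 170 x 118 x 9 mm, about 0.2 kg. x along its long side and the bar, y across, z out of its inside face (up at the start, down once turned over). Plate at the start 28 to 37 mm up, open beneath on either side of it; raise one long side and it tips about the other, falling over only when carried past upright. Inside face: stepped plug 154 x 102 mm, 9 mm deep.
- spatula_grip (a point): Grip point in the black handle of the straight flat spatula (297 mm, 0.08 kg), 8 mm above its underside. x towards the blade, z up as it lies flat. Handle 24 mm wide, 16 mm thick, from 79 mm behind to 46 mm ahead of this point; thin neck; orange blade 52 mm wide, up to 10 mm thick, from 130 to 219 mm ahead.
- keeper_rim (a point): Centre of the mouth of the oblong white stoneware keeper, level with its rim, 80 mm up; x along its long side, z up. Outside 176 x 124 mm, mouth 162 x 110 mm, small lugs at the short ends, 1.3 kg, loose; garlic and a lime inside. With the lid home, lid_handle is 27 mm above this point; either way round will do. It stands left or right, a low white bowl on the other side.
- bowl: White bowl 172 mm across, 50 mm high, fixed; origin under its centre.
- salt: Bystander: salt shaker 44 mm across, 90 mm high; origin under its centre.
- pepper: Bystander: wooden pepper mill 58 mm across, 170 mm high; origin under its centre.
- tin: Bystander: small food tin 75 mm across, 58 mm high; origin under its centre.
- timer: Bystander: kitchen timer 65 mm across, 48 mm high; origin under its centre.
- teaspoon: Bystander: teaspoon 139 mm long lying flat near the front edge; origin under its middle.

How it is judged:
By the outcome, as a careful person would: the job done as asked, in the order asked, and still so for the second after the job is handed in, with the robot touching nothing.
It also fails if it takes over 58 s, if anything falls off the work surface, if the arm or the gripper's body presses on something with over 40 N, if the wrist force passes 120 N, or if a joint passes its speed limit or range.

ROBOT

A 6-joint arm with a two-finger parallel gripper is mounted at the origin on a cart in front of the work surface, level with it; the furniture and walls round the work are solid. World frame = base frame: x ahead of the robot, y to its left, z up, the work surface at z = 0. Lengths are in m, angles in rad, forces in N, time in s.
With the tool pointing down it reaches from about 0.375 to 0.825 m from the base axis. Payload 5.5 kg.
Tool frame: the origin (TCP) lies midway between the tips of the shut fingers; the grasp point (between the pads) lies 19 mm behind it; z points along the fingers, y is the line along which they close (so a half turn about z gives the same grasp; the last joint's range is limited). The gripper opens to 85 mm and grips with 20 to 120 N. Pads are 22 mm wide; open, the fingers measure 114 mm over their backs; the gripper's body (76 mm by 85 mm) begins 54 mm behind the grasp point. The pads swing forward as they close: fully open they stand 13 mm farther back than shut.
Start: joints at [1.333, 0.314, -0.047, 1.21, 0, 1.571], TCP at [0.141, 0.583, 0.231] pointing down, gripper open.
Joint ranges: [-2.67, 2.67], [-0.69, 1.73], [-1.03, 1.25], [-2.08, 2.16], [-1.42, 1.45], [-3.14, 3.14]. Speed limits (rad/s): [2.39, 2.39, 3.01, 3.14, 3.14, 3.14].

INTERFACE

Orientations are given as a unit quaternion [x, y, z, w].
In Python, from plant import ctrl gives the robot as it stands.
- The arm moves only by the shell command python3 -m inch 'ROWS' [FORCE]. ROWS is JSON, a list of rows, each an object of numbers: "ax", "ay", "az": the turn, a rotation vector about the tool's x, y, z in degrees; "dx", "dy", "dz": the shift along the tool's x, y, z in cm; "fingers": the finger opening in cm, from 0 to 8.54. A call has 1 to 10 rows; each row is the pose to reach, as a shift and turn from the pose commanded when the call began, along the tool's axes at that moment; what a row does not reach only later rows make up. A row lasts 1/12 s, in which the tool goes at most 41.7 mm and 7.16 degrees, less where a joint would pass 70% of its speed; a pose out of reach is approached as far as the arm can. A call with a gripper value outside its range is refused whole. The fingers move at their own pace and stop on an object; FORCE is the grip in N (left out, the last holds). Time passes only in rows, so rows that repeat a pose let the fingers close. It gives the time, the measured TCP pose, the force, the opening and the grip force at its end, in the units of the state.
- ctrl.read_state(): the state, without advancing time (a new reading comes with each control period).
- ctrl.snapshot(name): name is "scene" or "side" or "wrist"; returns a dict with "img" (384x512x3 uint8, red, green, blue), "z_map" (384x512 float32, m along the optical axis (not along the pixel's ray), 0 where there is no reading), "intrinsics" (3x3 intrinsics, pixels), "rvec" (rotation vector, rad) and "tvec" (3), from world to camera coordinates, as OpenCV has them. Camera axes: x right, y down, z forward; pixel columns grow to the right and rows downward; lengths in m; the calibration is good to about 2 mm. A picture is of the moment at which its call begins.
- ctrl.sign_off(): hands the job in; it is judged then, once.
The state is a dict: "clock": time; "qpos": joint angles; "joint_vel": joint speeds; "joint_torque": joint torques, N m; "tcp_pos": TCP position; "orientation": TCP orientation; "ft_force": force on the tool from outside, world axes, zero at the start; "moment": the same for the moment, N m; "width": finger opening in m; "finger_force": force on a finger pad.
Only numpy, scipy, OpenCV 4.12 (cv2) and the standard library are available. Lean on these libraries where they do the work, as an engineer would, in place of code of your own. Each camera call takes 0.05 s, during which the arm holds its last target. There are 200 camera calls.

## Working session

There is one attempt and no reset: what is moved stays moved. The work goes in short steps, Python scripts to look and compute and a shell command to move; the robot and the scene stay as the last step left them, time stands still between calls to the robot, and variables do not carry over. Pictures are saved under pics/ and viewed, at most 10 in all, crops included, and the job is handed in when it is done.

```bash
ls; mkdir -p pics; cat > h.py <<'E'
import numpy as np, cv2
from scipy.spatial.transform import Rotation as R
from plant import ctrl
def snap(n,f=None):
    s=ctrl.snapshot(n)
    if f: cv2.imwrite('pics/'+f,s['img'][:,:,::-1])
    return s
def cloud(s):
    K=np.array(s['intrinsics']);z=s['z_map'];v,u=np.mgrid[:z.shape[0],:z.shape[1]]
    p=np.stack([(u-K[0,2])/K[0,0]*z,(v-K[1,2])/K[1,1]*z,z],-1)
    M=R.from_rotvec(np.ravel(s['rvec'])).as_matrix()
    w=(p-np.ravel(s['tvec']))@M
    w[z<=0]=np.nan
    return w
def st():
    s=ctrl.read_state();print({k:np.round(s[k],3).tolist() for k in ['clock','qpos','tcp_pos','orientation','ft_force','width','finger_force']});return s
E
python3 - <<'E'
from h import *
st()
a=snap('scene');b=snap('side')
im=np.vstack([a['img'],b['img']])
cv2.imwrite('pics/a.png',a['img'][:,:,::-1]);cv2.imwrite('pics/b.png',b['img'][:,:,::-1])
np.savez('d0.npz',a=cloud(a),b=cloud(b))
E
```

```text
pics
{'clock': 0.0, 'qpos': [1.333, 0.314, -0.048, 1.21, -0.0, 1.571], 'tcp_pos': [0.141, 0.583, 0.23], 'orientation': [0.119, 0.993, -0.001, -0.0], 'ft_force': [0.352, -0.664, 0.169], 'width': 0.085, 'finger_force': 0.0}
```

View pics/a.png

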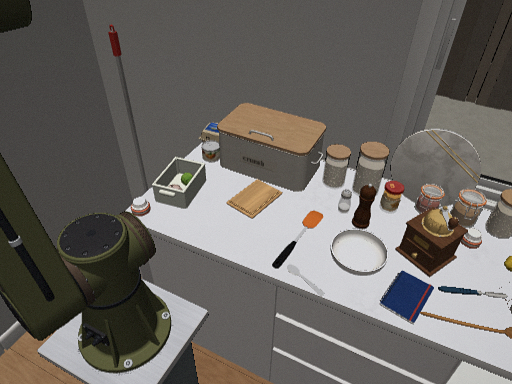

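View pics/b.png

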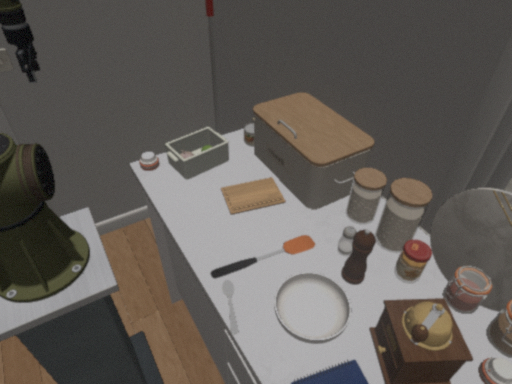

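The scene picture shows the keeper at about (181,182), the lid at (255,197), the spatula running from (278,262) to (320,213), and the bowl at (358,250). In the side picture the lid is at (252,194) and the spatula runs from (215,271) to (314,241). Next I measure them.

```bash
python3 - <<'E'
from h import *
d=np.load('d0.npz')
ims={'a':cv2.imread('pics/a.png'),'b':cv2.imread('pics/b.png')}
for k in 'ab':
    w=d[k]; im=ims[k]; hsv=cv2.cvtColor(im,cv2.COLOR_BGR2HSV).astype(int)
    x,y,z=w[...,0],w[...,1],w[...,2]
    print(k,'table z',np.nanmedian(z[(abs(z)<.02)]))
    def box(n,m):
        p=w[m][:,:2].astype(np.float32)
        # largest comp not handled
        (c,s,a)=cv2.minAreaRect(p); 
        print(n,len(p),'c',np.round(c,4),'size',np.round(s,4),a.__round__(1),'z',np.round(np.percentile(w[m][:,2],[5,50,95]),4))
    reg=(lambda u0,u1,v0,v1:(lambda M:(M.__setitem__((slice(v0,v1),slice(u0,u1)),True),M)[1])(np.zeros(z.shape,bool)))
    lid=reg(*((222,286,175,220) if k=='a' else (215,290,172,215)))
    box('lid all',lid&(z>.027)&(z<.055)); box('plug',lid&(z>.0415)&(z<.055))
    kp=reg(*((148,212,152,212) if k=='a' else (160,233,125,178)))
    box('keeper',kp&(z>.074)&(z<.086)&(hsv[...,1]<90))
    sp=reg(*((265,330,205,270) if k=='a' else (205,320,230,280)))
    box('blade',sp&(hsv[...,0]<15)&(hsv[...,1]>150)&(z<.03))
    box('handle',sp&(hsv[...,2]<70)&(z<.03)&(z>.006))
    bw=reg(*((325,392,225,275) if k=='a' else (270,355,270,342)))
    box('bowl',bw&(z>.042)&(z<.056))
    for n,r,zz in [('teasp',(285,326,262,297) if k=='a' else (218,242,278,335),(.003,.03)),('salt',(336,352,188,212) if k=='a' else (337,356,226,256),(.02,.1)),('pepper',(352,380,183,230) if k=='a' else (343,376,228,285),(.1,.18)),('x',(130,152,195,217) if k=='a' else (138,160,150,170),(.02,.06)),('y',(200,220,138,162) if k=='a' else (243,262,122,146),(.02,.09))]:
        try: box(n,reg(*r)&(z>zz[0])&(z<zz[1]))
        except Exception as e: print(n,'err')
    # table z near lid
    box('bin',reg(*((215,330,105,190) if k=='a' else (250,370,95,200)))&(z>.1)&(z<.3)&(x<1))
E
```

```text
a table z -0.0007456804343163911
lid all 1243 c [ 0.6137 -0.0818] size [0.1189 0.2287] 78.0 z [0.0315 0.0424 0.0465]
plug 733 c [ 0.6164 -0.0838] size [0.1013 0.2207] 78.4 z [0.0418 0.044  0.0473]
keeper 271 c [0.5298 0.1974] size [0.1791 0.1269] 9.0 z [0.0745 0.0771 0.0801]
blade 235 c [ 0.5157 -0.2727] size [0.0505 0.279 ] 82.9 z [0.0018 0.0053 0.0098]
handle 214 c [ 0.4199 -0.2679] size [0.0242 0.1239] 83.5 z [0.0088 0.0132 0.0165]
bowl 327 c [ 0.5132 -0.4696] size [0.173  0.1682] 14.0 z [0.0427 0.0473 0.0513]
teasp 139 c [ 0.3629 -0.3534] size [0.1231 0.0835] 38.5 z [0.0032 0.0054 0.0097]
salt 212 c [ 0.7024 -0.3644] size [0.0368 0.0358] 48.8 z [0.0233 0.0546 0.0863]
pepper 274 c [ 0.6688 -0.4352] size [0.0363 0.0479] 0.5 z [0.1068 0.1405 0.1594]
x 215 c [0.37   0.2522] size [0.0517 0.0595] 38.0 z [0.0214 0.0362 0.0467]
y 340 c [0.7802 0.2284] size [0.1383 0.0724] 37.4 z [0.0242 0.0496 0.0561]
bin 5935 c [0.8352 0.0235] size [0.2611 0.5805] 0.2 z [0.11   0.1805 0.1993]
b table z -0.002157493563609656
lid all 1613 c [ 0.6074 -0.0779] size [0.1366 0.2204] 85.0 z [0.0314 0.0419 0.04
[... 176 characters left out ...]
 0.6102 -0.2842] size [0.0395 0.0769] 79.9 z [0.0009 0.0045 0.0076]
handle 283 c [ 0.421 -0.269] size [0.0208 0.1191] 83.9 z [0.0082 0.0124 0.015 ]
bowl 552 c [ 0.5246 -0.4586] size [0.2038 0.1704] 44.0 z [0.0428 0.0468 0.0492]
teasp 173 c [ 0.3607 -0.355 ] size [0.1372 0.0275] 65.9 z [0.0031 0.005  0.0085]
salt 336 c [ 0.6803 -0.3897] size [0.1042 0.0353] 48.4 z [0.0249 0.06   0.0869]
pepper 501 c [ 0.6709 -0.4392] size [0.0382 0.049 ] 35.4 z [0.1074 0.1423 0.1578]
x 203 c [0.378  0.2508] size [0.0615 0.0507] 10.0 z [0.0212 0.0356 0.0448]
y 245 c [0.7293 0.1747] size [0.1753 0.0435] 67.4 z [0.0255 0.0519 0.0844]
bin 8631 c [ 0.8363 -0.075 ] size [0.4823 0.2545] 89.7 z [0.1114 0.1799 0.2138]
```

```bash
cat >> h.py <<'E'
def go(pos,yaw,tilt=None,s=None):
    """shift (cm) and turn (deg) in tool axes from the present pose to pos with tool pointing down, tool-x azimuth yaw deg"""
    s=s or ctrl.read_state();Q=R.from_quat(s['orientation'])
    T=R.from_euler('z',yaw,degrees=True)*R.from_euler('x',180,degrees=True)
    if tilt is not None: T=tilt*T
    print('d cm',np.round(Q.inv().apply(np.array(pos)-s['tcp_pos'])*100,2),'a deg',np.round((Q.inv()*T).as_rotvec(degrees=True),2))
E
python3 - <<'E'
from h import *
d=np.load('d0.npz')
for k,r in (('a',(222,286,172,222)),('b',(212,292,172,217))):
    w=d[k]
    for n,z0,z1 in (('plate',.026,.0405),('all',.026,.06),('plug',.0405,.06)):
        m=np.zeros(w.shape[:2],np.uint8);m[r[2]:r[3],r[0]:r[1]]=1
        m&=((w[...,2]>z0)&(w[...,2]<z1)&(w[...,0]<.715)).astype(np.uint8)
        if n!='plate': m=cv2.morphologyEx(m,cv2.MORPH_OPEN,np.ones((3,3),np.uint8))
        c,l,S,_=cv2.connectedComponentsWithStats(m)
        m=l==1+np.argmax(S[1:,4])
        p=w[m][:,:2].astype(np.float32);c,s,a=cv2.minAreaRect(p);print(k,n,len(p),np.round(c,4),np.round(s,4),round(a,1),np.round(np.median(w[m][:,2]),4))
go([.45,.1,.23],174.7)
E
python3 -m inch '[{"dx":0,"dy":-2,"az":-7},{"dx":0,"dy":-2,"az":-8.3}]'
python3 -c "
from h import *
st();go([.45,.1,.23],174.7);go([.437,-.27,.12],174.7);go([.437,-.27,.003],174.7)"
```

```text
a plate 293 [ 0.5855 -0.0769] [0.1172 0.1711] 77.5 0.0349
a all 1128 [ 0.586  -0.0759] [0.1185 0.1719] 77.8 0.0425
a plug 703 [ 0.5849 -0.0769] [0.0982 0.1514] 76.4 0.0437
b plate 470 [ 0.5871 -0.077 ] [0.1206 0.1705] 78.2 0.0343
b all 1548 [ 0.5871 -0.0766] [0.1208 0.1699] 77.4 0.0419
b plug 933 [ 0.5872 -0.075 ] [0.0992 0.1494] 77.9 0.0428
d cm [-41.38 -39.63   0.11] a deg [-0.09 -0.   -8.33]
{'clock': 0.1, 'qpos': [1.333, 0.314, -0.048, 1.21, -0.0, 1.571], 'tcp_pos': [0.141, 0.583, 0.231], 'orientation': [0.119, 0.993, -0.001, -0.0], 'ft_force': [0.318, -0.287, 0.425], 'width': 0.086, 'finger_force': 0.0}
d cm [-41.38 -39.63   0.11] a deg [-0.09 -0.   -8.33]
d cm [-48.83 -75.88  11.17] a deg [-0.09 -0.   -8.33]
d cm [-48.83 -75.86  22.87] a deg [-0.09 -0.   -8.33]schema error: expected keys ax, ay, az, dx, dy, dz, fingers
```

The lid measures 119 x 171 mm, matching the given size, with its centre at (0.586, -0.076) and long axis at -12.3°. The row was refused because every key must be present.

```bash
python3 -m inch '[{"ax":0,"ay":0,"az":-5,"dx":-4,"dy":-2,"dz":0,"fingers":6},{"ax":0,"ay":0,"az":-8.3,"dx":-8,"dy":-4,"dz":0,"fingers":6}]'
python3 -c "
from h import *
st();go([.45,.1,.23],174.7)"
```

```text
clock: 0.27
tcp_pos: [0.2043, 0.5294, 0.2304]
orientation: [0.042, 0.999, -0.0, -0.0]
ft_force: [1.8, 1.3, 1.5]
width: 0.0638
finger_force: 0.0
{'clock': 0.267, 'qpos': [1.203, 0.253, -0.129, 1.189, -0.0, 1.287], 'tcp_pos': [0.204, 0.529, 0.23], 'orientation': [0.042, 0.999, -0.0, -0.0], 'ft_force': [1.76, 1.268, 1.457], 'width': 0.064, 'finger_force': 0.0}
d cm [-28.13 -40.7    0.07] a deg [-0.05 -0.01  0.44]
```

```bash
python3 -m inch '[{"ax":0,"ay":0,"az":0,"dx":-3,"dy":-2,"dz":0,"fingers":6},{"ax":0,"ay":0,"az":0,"dx":-7,"dy":-5,"dz":0,"fingers":6},{"ax":0,"ay":0,"az":0,"dx":-10,"dy":-8,"dz":0,"fingers":6},{"ax":0,"ay":0,"az":0,"dx":-13,"dy":-11,"dz":0,"fingers":6},{"ax":0,"ay":0,"az":0,"dx":-16,"dy":-14,"dz":0,"fingers":6},{"ax":0,"ay":0,"az":0,"dx":-19,"dy":-17,"dz":0,"fingers":6},{"ax":0,"ay":0,"az":0,"dx":-21,"dy":-20,"dz":0,"fingers":6},{"ax":0,"ay":0,"az":0,"dx":-23,"dy":-24,"dz":0,"fingers":6},{"ax":0,"ay":0,"az":0,"dx":-24,"dy":-28,"dz":0,"fingers":6},{"ax":0,"ay":0,"az":0,"dx":-25,"dy":-32,"dz":0,"fingers":6}]'
python3 -c "
from h import *
st();go([.437,-.27,.12],174.7)"
```

```text
clock: 1.1
tcp_pos: [0.4234, 0.1929, 0.2309]
orientation: [0.047, 0.999, -0.0, -0.0]
ft_force: [0.5, -0.4, 0.5]
width: 0.06
finger_force: 0.0
{'clock': 1.1, 'qpos': [0.427, 0.061, -0.356, 1.154, -0.0, 0.521], 'tcp_pos': [0.423, 0.193, 0.231], 'orientation': [0.047, 0.999, -0.0, -0.0], 'ft_force': [0.517, -0.385, 0.521], 'width': 0.06, 'finger_force': 0.0}
d cm [ -5.65 -45.96  11.1 ] a deg [-0.02 -0.02 -0.03]
```

```bash
python3 -m inch '[{"ax":0,"ay":0,"az":0,"dx":-1,"dy":-4,"dz":0,"fingers":6},{"ax":0,"ay":0,"az":0,"dx":-2,"dy":-8,"dz":0,"fingers":6},{"ax":0,"ay":0,"az":0,"dx":-3,"dy":-12,"dz":0,"fingers":6},{"ax":0,"ay":0,"az":0,"dx":-4,"dy":-16,"dz":0,"fingers":6},{"ax":0,"ay":0,"az":0,"dx":-5,"dy":-20,"dz":0,"fingers":6},{"ax":0,"ay":0,"az":0,"dx":-5.7,"dy":-24,"dz":0,"fingers":6},{"ax":0,"ay":0,"az":0,"dx":-5.7,"dy":-28,"dz":0,"fingers":6},{"ax":0,"ay":0,"az":0,"dx":-5.7,"dy":-32,"dz":1,"fingers":6},{"ax":0,"ay":0,"az":0,"dx":-5.7,"dy":-36,"dz":2,"fingers":6},{"ax":0,"ay":0,"az":0,"dx":-5.7,"dy":-39,"dz":4,"fingers":6}]'
python3 -m inch '[{"ax":0,"ay":0,"az":0,"dx":0,"dy":-4,"dz":2,"fingers":6},{"ax":0,"ay":0,"az":0,"dx":0,"dy":-7,"dz":5,"fingers":6},{"ax":0,"ay":0,"az":0,"dx":0,"dy":-7,"dz":7,"fingers":6},{"ax":0,"ay":0,"az":0,"dx":0,"dy":-7,"dz":7,"fingers":6}]'
python3 -c "
from h import *
st();go([.437,-.27,.003],174.7);snap('wrist','w1.png')"
```

```text
clock: 1.93
tcp_pos: [0.4441, -0.2022, 0.1924]
orientation: [0.047, 0.999, -0.001, 0.002]
ft_force: [0.9, -0.2, 0.1]
width: 0.0599
finger_force: 0.0
clock: 2.27
tcp_pos: [0.4336, -0.2684, 0.1167]
orientation: [0.048, 0.999, 0.002, -0.003]
ft_force: [-0.4, -0.3, 0.4]
width: 0.0599
finger_force: 0.0
{'clock': 2.267, 'qpos': [-0.554, 0.23, -0.431, 0.917, -0.0, -0.458], 'tcp_pos': [0.434, -0.268, 0.117], 'orientation': [0.048, 0.999, 0.002, -0.003], 'ft_force': [-0.382, -0.298, 0.445], 'width': 0.06, 'finger_force': 0.0}
d cm [-0.44 -0.17 11.36] a deg [ 0.19 -0.4  -0.22]
```

View pics/w1.png

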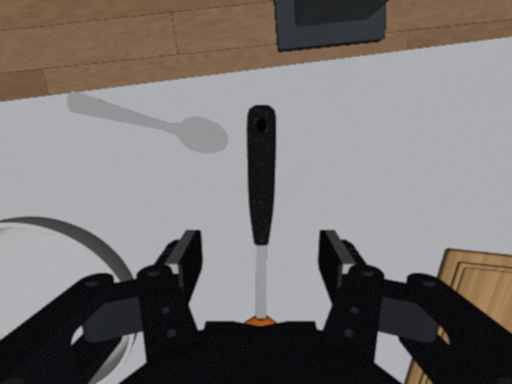

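The wrist picture shows the spatula handle upright at u≈261, centred between the fingers at u≈193 and u≈327, with the teaspoon clear to the left. I descend and grip.

```bash
python3 -m inch '[{"ax":0,"ay":0,"az":0,"dx":-0.3,"dy":-0.1,"dz":4,"fingers":6},{"ax":0,"ay":0,"az":0,"dx":-0.3,"dy":-0.1,"dz":8,"fingers":6},{"ax":0,"ay":0,"az":0,"dx":-0.3,"dy":-0.1,"dz":10.4,"fingers":6},{"ax":0,"ay":0,"az":0,"dx":-0.3,"dy":-0.1,"dz":11.3,"fingers":6},{"ax":0,"ay":0,"az":0,"dx":-0.3,"dy":-0.1,"dz":11.3,"fingers":6},{"ax":0,"ay":0,"az":0,"dx":-0.3,"dy":-0.1,"dz":11.3,"fingers":1},{"ax":0,"ay":0,"az":0,"dx":-0.3,"dy":-0.1,"dz":11.3,"fingers":1},{"ax":0,"ay":0,"az":0,"dx":-0.3,"dy":-0.1,"dz":11.3,"fingers":1},{"ax":0,"ay":0,"az":0,"dx":-0.3,"dy":-0.1,"dz":11.3,"fingers":1}]' 90
python3 -c "
from h import *
st()"
```

```text
clock: 3.07
tcp_pos: [0.4416, -0.2705, 0.0105]
orientation: [0.046, 0.999, -0.001, 0.002]
ft_force: [0.6, 1.9, 10.9]
width: 0.0164
finger_force: 85.4
{'clock': 3.067, 'qpos': [-0.55, 0.357, -0.542, 0.668, 0.0, -0.457], 'tcp_pos': [0.442, -0.27, 0.01], 'orientation': [0.046, 0.999, -0.001, 0.002], 'ft_force': [0.595, 1.866, 10.85], 'width': 0.016, 'finger_force': 85.422}
```

```bash
python3 -c "
from h import *
a=snap('side');b=snap('scene')
f=lambda s,u0,u1,v0,v1:cv2.resize(s['img'][v0:v1,u0:u1,::-1],(600,400),interpolation=cv2.INTER_CUBIC)
cv2.imwrite('pics/c1.png',f(a,190,340,200,300))
w=cloud(a);hsv=cv2.cvtColor(a['img'],cv2.COLOR_RGB2HSV)
m=(hsv[...,0]<15)&(hsv[...,1]>150)&(w[...,2]<.06)&(w[...,0]>.5)&(w[...,1]<-.2)&(w[...,1]>-.35)
print(m.sum(),cv2.minAreaRect(w[m][:,:2].astype(np.float32)),np.percentile(w[m][:,2],[5,50,95]))
"
```

```text
176 ((0.6091929078102112, -0.28518402576446533), (0.03890835866332054, 0.07702947407960892), 87.29090881347656) [0.00430959 0.00755972 0.01029549]
```

View pics/c1.png

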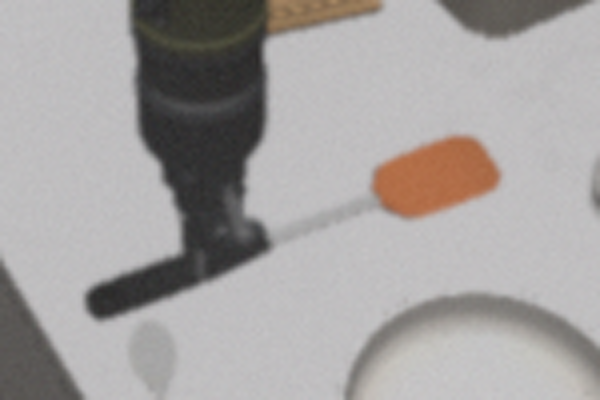

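The crop shows the fingers near the front part of the handle at about (215,258). The grip is shallow and narrow, so I regrip lower and further back.

```bash
python3 -m inch '[{"ax":0,"ay":0,"az":0,"dx":0,"dy":0,"dz":0,"fingers":5},{"ax":0,"ay":0,"az":0,"dx":0.3,"dy":0,"dz":0,"fingers":5},{"ax":0,"ay":0,"az":0,"dx":0.7,"dy":0,"dz":0,"fingers":5},{"ax":0,"ay":0,"az":0,"dx":0.7,"dy":0,"dz":0,"fingers":5},{"ax":0,"ay":0,"az":0,"dx":0.7,"dy":0,"dz":0,"fingers":5}]' 90
python3 -c "
from h import *
st();go([.435,-.27,.003],174.7)
w=snap('wrist','w2.png')"
```

```text
clock: 3.58
tcp_pos: [0.4325, -0.269, 0.0083]
orientation: [0.047, 0.999, 0.0, -0.0]
ft_force: [-0.4, 0.8, -0.6]
width: 0.0498
finger_force: 0.0
{'clock': 3.583, 'qpos': [-0.556, 0.35, -0.559, 0.662, -0.0, -0.463], 'tcp_pos': [0.433, -0.269, 0.008], 'orientation': [0.047, 0.999, 0.0, -0.0], 'ft_force': [-0.406, 0.78, -0.578], 'width': 0.05, 'finger_force': 0.0}
d cm [-0.26 -0.08  0.53] a deg [ 0.01 -0.02 -0.04]
```

View pics/w2.png

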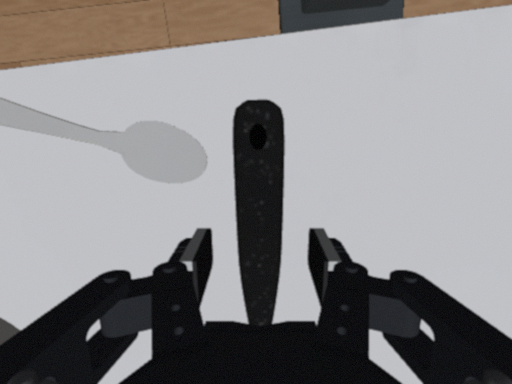

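The picture shows the handle tapering towards the neck, about 50 px wide at v=150 and 30 px at v=300. That explains the narrow width. I lower slightly, move back a little and close again.

```bash
python3 -m inch '[{"ax":0,"ay":0,"az":0,"dx":0.6,"dy":0,"dz":0.4,"fingers":3.5},{"ax":0,"ay":0,"az":0,"dx":0.6,"dy":0,"dz":0.6,"fingers":3},{"ax":0,"ay":0,"az":0,"dx":0.6,"dy":0,"dz":0.6,"fingers":2.5},{"ax":0,"ay":0,"az":0,"dx":0.6,"dy":0,"dz":0.6,"fingers":1},{"ax":0,"ay":0,"az":0,"dx":0.6,"dy":0,"dz":0.6,"fingers":1},{"ax":0,"ay":0,"az":0,"dx":0.6,"dy":0,"dz":0.6,"fingers":1}]' 90
python3 -m inch '[{"ax":0,"ay":0,"az":0,"dx":0,"dy":0,"dz":-1,"fingers":1},{"ax":0,"ay":0,"az":0,"dx":0,"dy":0,"dz":-4,"fingers":1},{"ax":0,"ay":0,"az":0,"dx":0,"dy":0,"dz":-8,"fingers":1},{"ax":0,"ay":0,"az":0,"dx":0,"dy":0,"dz":-8.5,"fingers":1},{"ax":0,"ay":0,"az":0,"dx":0,"dy":0,"dz":-8.5,"fingers":1}]' 90
python3 -c "
from h import *
st()
for k in ('side','scene'):
  a=snap(k,k+'2.png');w=cloud(a);hsv=cv2.cvtColor(a['img'],cv2.COLOR_RGB2HSV)
  m=(hsv[...,0]<15)&(hsv[...,1]>150)&(w[...,2]<.2)&(w[...,0]>.5)&(w[...,0]<.7)&(w[...,1]<-.2)&(w[...,1]>-.35)
  p=w[m];print(m.sum(),cv2.minAreaRect(p[:,:2].astype(np.float32)),np.percentile(p[:,2],[5,50,95]))
  A=np.c_[p[:,:2],np.ones(len(p))];print(np.linalg.lstsq(A,p[:,2],rcond=None)[0])
"
```

```text
clock: 4.13
tcp_pos: [0.4271, -0.2686, 0.0022]
orientation: [0.046, 0.999, 0.0, 0.0]
ft_force: [1.1, 0.2, -0.5]
width: 0.0197
finger_force: 88.1
clock: 4.55
tcp_pos: [0.4298, -0.2701, 0.0909]
orientation: [0.046, 0.999, -0.002, 0.003]
ft_force: [0.6, -1.2, -1.4]
width: 0.0197
finger_force: 88.3
{'clock': 4.55, 'qpos': [-0.561, 0.24, -0.485, 0.839, 0.0, -0.468], 'tcp_pos': [0.43, -0.27, 0.091], 'orientation': [0.046, 0.999, -0.002, 0.003], 'ft_force': [0.625, -1.228, -1.408], 'width': 0.02, 'finger_force': 88.344}
309 ((0.6139310002326965, -0.2877708971500397), (0.03909431770443916, 0.08017639815807343), 87.03839111328125) [0.09096471 0.09400012 0.09711679]
[-0.05559549  0.04073292  0.13983614]
237 ((0.6122480034828186, -0.28781935572624207), (0.048415426164865494, 0.09048367291688919), 86.9895248413086) [0.08829768 0.0924455  0.09627581]
[-0.0526005   0.02748033  0.13246943]
```

```bash
cat >> h.py <<'E'
C=np.array([.5863,-.0762]);U=np.array([.977,-.213]);N=np.array([.213,.977])
def bl(off,z): return [*(C-.183*U+off*N),z]
E
python3 -c "
from h import *
go(bl(.095,.11),167.7);go(bl(.095,.01),167.7)"
```

```text
d cm [ 2.94 32.28 -2.27] a deg [-0.02  0.04  6.98]
d cm [ 2.95 32.28  7.73] a deg [-0.02  0.04  6.98]
```

```bash
python3 -m inch '[{"ax":0,"ay":0,"az":1,"dx":0,"dy":3,"dz":-2,"fingers":1},{"ax":0,"ay":0,"az":2,"dx":0.5,"dy":7,"dz":-2.5,"fingers":1},{"ax":0,"ay":0,"az":3,"dx":1,"dy":11,"dz":-2.5,"fingers":1},{"ax":0,"ay":0,"az":4,"dx":1.4,"dy":15,"dz":-2.5,"fingers":1},{"ax":0,"ay":0,"az":5,"dx":1.8,"dy":19,"dz":-2.5,"fingers":1},{"ax":0,"ay":0,"az":6,"dx":2.2,"dy":23,"dz":-2.5,"fingers":1},{"ax":0,"ay":0,"az":7,"dx":2.6,"dy":27,"dz":-2.5,"fingers":1},{"ax":0,"ay":0,"az":7,"dx":2.9,"dy":30.5,"dz":-2.5,"fingers":1},{"ax":0,"ay":0,"az":7,"dx":2.9,"dy":32.3,"dz":-2.5,"fingers":1},{"ax":0,"ay":0,"az":7,"dx":2.9,"dy":32.3,"dz":-2.5,"fingers":1}]'
python3 -c "
from h import *
go(bl(.095,.01),167.7)
for k in ('side','scene'):
  a=snap(k);w=cloud(a);hsv=cv2.cvtColor(a['img'],cv2.COLOR_RGB2HSV)
  m=(hsv[...,0]<15)&(hsv[...,1]>150)&(w[...,2]<.2)&(w[...,2]>.08)&(w[...,0]>.5)&(w[...,0]<.7)&(abs(w[...,1])<.15)
  p=w[m];rel=(p[:,:2]-C);print(m.sum(),'u',np.percentile(rel@U,[1,50,99]).round(4),'n',np.percentile(rel@N,[1,50,99]).round(4),'z',np.percentile(p[:,2],[5,50,95]).round(4))
"
```

```text
clock: 5.48
tcp_pos: [0.427, 0.0589, 0.1108]
orientation: [0.105, 0.994, 0.0, -0.001]
ft_force: [-0.1, -0.3, -1.1]
width: 0.0196
finger_force: 88.6
d cm [-0.17 -0.31 10.08] a deg [ 0.03 -0.15  0.26]
186 u [-0.0365  0.0028  0.0424] n [0.0785 0.0954 0.1146] z [0.1084 0.1119 0.1154]
190 u [-0.0416  0.0011  0.0452] n [0.0723 0.0924 0.1178] z [0.1085 0.1127 0.1165]
```

```bash
python3 -m inch '[{"ax":0,"ay":0,"az":0,"dx":-0.2,"dy":-0.2,"dz":3,"fingers":1},{"ax":0,"ay":0,"az":0,"dx":-0.2,"dy":-0.3,"dz":7,"fingers":1},{"ax":0,"ay":0,"az":0,"dx":-0.2,"dy":-0.3,"dz":9.3,"fingers":1},{"ax":0,"ay":0,"az":0,"dx":-0.2,"dy":-0.3,"dz":10,"fingers":1},{"ax":0,"ay":0,"az":0,"dx":-0.2,"dy":-0.3,"dz":10,"fingers":1},{"ax":0,"ay":0,"az":0,"dx":-0.2,"dy":-1.2,"dz":10,"fingers":1},{"ax":0,"ay":0,"az":0,"dx":-0.2,"dy":-2.2,"dz":10,"fingers":1},{"ax":0,"ay":0,"az":0,"dx":-0.2,"dy":-3.4,"dz":10,"fingers":1},{"ax":0,"ay":0,"az":0,"dx":-0.2,"dy":-3.4,"dz":10,"fingers":1},{"ax":0,"ay":0,"az":0,"dx":-0.2,"dy":-3.4,"dz":10,"fingers":1}]'
python3 -c "
from h import *
go(bl(.064,.023),167.7)
a=snap('side')
cv2.imwrite('pics/c3.png',cv2.resize(a['img'][140:260,190:310,::-1],(600,600),interpolation=cv2.INTER_CUBIC))"
```

```text
clock: 6.42
tcp_pos: [0.4239, 0.0213, 0.0136]
orientation: [0.108, 0.994, 0.0, 0.001]
ft_force: [-0.2, 0.9, -0.2]
width: 0.0195
finger_force: 88.6
d cm [ 0.35  0.34 -0.94] a deg [ 0.04  0.13 -0.14]
```

View pics/c3.png

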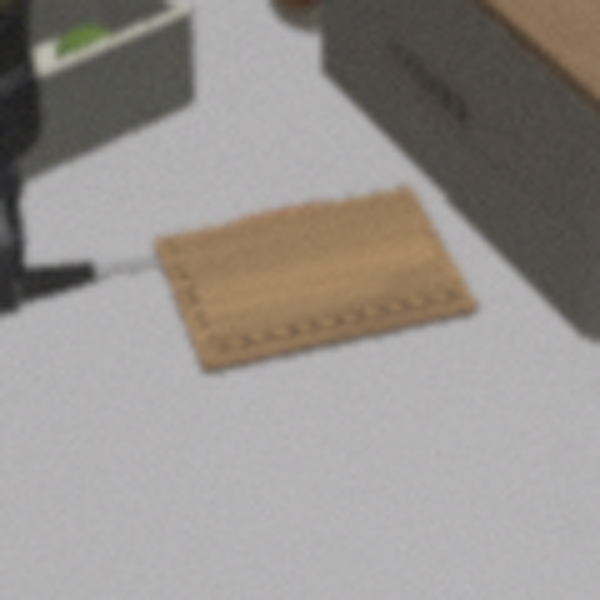

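The crop shows the neck going under the lid's far long side at about (157,262), with the blade hidden beneath and the lid undisturbed. I lift along the arc.

```bash
python3 -m inch '[{"ax":0,"ay":0,"az":0,"dx":0,"dy":0,"dz":-0.9,"fingers":1},{"ax":0,"ay":0,"az":0,"dx":0,"dy":-0.4,"dz":-1.5,"fingers":1},{"ax":0,"ay":0,"az":0,"dx":0,"dy":-0.9,"dz":-2.1,"fingers":1},{"ax":0,"ay":0,"az":0,"dx":0,"dy":-1.4,"dz":-2.6,"fingers":1},{"ax":0,"ay":0,"az":0,"dx":0,"dy":-2,"dz":-3.1,"fingers":1},{"ax":0,"ay":0,"az":0,"dx":0,"dy":-2.7,"dz":-4.1,"fingers":1},{"ax":0,"ay":0,"az":0,"dx":0,"dy":-3.5,"dz":-5.1,"fingers":1},{"ax":0,"ay":0,"az":0,"dx":0,"dy":-4.4,"dz":-5.9,"fingers":1},{"ax":0,"ay":0,"az":0,"dx":0,"dy":-4.4,"dz":-5.9,"fingers":1}]'
python3 -c "
from h import *
st()
a=snap('side')
cv2.imwrite('pics/c4.png',cv2.resize(a['img'][140:260,190:310,::-1],(600,600),interpolation=cv2.INTER_CUBIC))
for k in ('side','scene'):
  w=cloud(snap(k));rel=w[...,:2]-C;u=rel@U;n=rel@N
  m=(abs(u)<.075)&(n>-.15)&(n<.1)&(w[...,2]>.006)
  m=cv2.morphologyEx(m.astype(np.uint8),cv2.MORPH_OPEN,np.ones((3,3)))>0
  for lo in np.arange(-.13,.09,.02):
    q=m&(n>=lo)&(n<lo+.02)
    if q.sum()>5: print(k,round(lo+.01,3),q.sum(),np.percentile(w[q][:,2],[10,50,90]).round(3))
"
```

```text
clock: 7.22
tcp_pos: [0.4141, -0.0222, 0.0728]
orientation: [0.108, 0.994, -0.0, 0.001]
ft_force: [0.6, 0.7, -1.7]
width: 0.0197
finger_force: 88.7
{'clock': 7.217, 'qpos': [-0.053, 0.103, -0.703, 0.762, -0.001, 0.163], 'tcp_pos': [0.414, -0.022, 0.073], 'orientation': [0.108, 0.994, -0.0, 0.001], 'ft_force': [0.585, 0.699, -1.719], 'width': 0.02, 'finger_force': 88.654}
side -0.08 144 [0.008 0.016 0.022]
side -0.06 572 [0.021 0.032 0.043]
side -0.04 565 [0.048 0.058 0.069]
side -0.02 485 [0.073 0.082 0.091]
side 0.0 171 [0.089 0.091 0.094]
side 0.02 32 [0.073 0.075 0.077]
side 0.04 48 [0.07  0.073 0.075]
scene -0.08 101 [0.009 0.019 0.023]
scene -0.06 308 [0.024 0.035 0.046]
scene -0.04 304 [0.049 0.059 0.07 ]
scene -0.02 290 [0.073 0.083 0.091]
scene 0.0 121 [0.09  0.092 0.095]
scene 0.02 55 [0.072 0.075 0.078]
scene 0.04 38 [0.07  0.073 0.076]
```

View pics/c4.png

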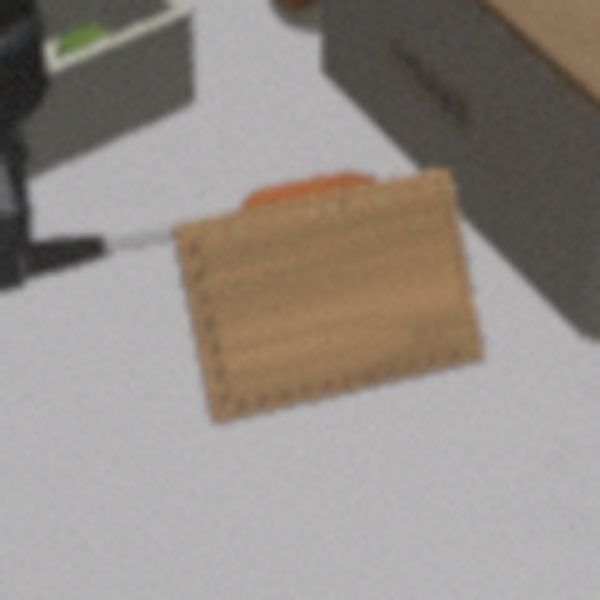

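The crop shows the lid raised to about 50°. Its lower long edge runs from (215,420) to (482,358) and the blade is behind the upper edge at (310,190). The depth data agrees, with the upper edge 95 mm up and no slip. I carry it past upright.

```bash
python3 -m inch '[{"ax":0,"ay":0,"az":0,"dx":0,"dy":-1.2,"dz":-0.8,"fingers":1},{"ax":0,"ay":0,"az":0,"dx":0,"dy":-2,"dz":-1.2,"fingers":1},{"ax":0,"ay":0,"az":0,"dx":0,"dy":-2.8,"dz":-1.5,"fingers":1},{"ax":0,"ay":0,"az":0,"dx":0,"dy":-3.6,"dz":-1.8,"fingers":1},{"ax":0,"ay":0,"az":0,"dx":0,"dy":-4.4,"dz":-2,"fingers":1},{"ax":0,"ay":0,"az":0,"dx":0,"dy":-5.2,"dz":-2.1,"fingers":1},{"ax":0,"ay":0,"az":0,"dx":0,"dy":-6,"dz":-2.1,"fingers":1},{"ax":0,"ay":0,"az":0,"dx":0,"dy":-6.8,"dz":-2.1,"fingers":1},{"ax":0,"ay":0,"az":0,"dx":0,"dy":-7.6,"dz":-2,"fingers":1},{"ax":0,"ay":0,"az":0,"dx":0,"dy":-8.4,"dz":-1.9,"fingers":1}]'
python3 -m inch '[{"ax":0,"ay":0,"az":0,"dx":0,"dy":-0.5,"dz":0,"fingers":1},{"ax":0,"ay":0,"az":0,"dx":0,"dy":-0.5,"dz":0,"fingers":1},{"ax":0,"ay":0,"az":0,"dx":0,"dy":-0.5,"dz":0,"fingers":1}]'
python3 -c "
from h import *
st()
a=snap('side')
cv2.imwrite('pics/c5.png',cv2.resize(a['img'][140:260,190:310,::-1],(600,600),interpolation=cv2.INTER_CUBIC))
for k in ('side','scene'):
  w=cloud(snap(k));rel=w[...,:2]-C;u=rel@U;n=rel@N
  m=(abs(u)<.075)&(n>-.25)&(n<.1)&(w[...,2]>.006)
  m=cv2.morphologyEx(m.astype(np.uint8),cv2.MORPH_OPEN,np.ones((3,3)))>0
  for lo in np.arange(-.25,.05,.02):
    q=m&(n>=lo)&(n<lo+.02)
    if q.sum()>5: print(k,round(lo+.01,3),q.sum(),np.percentile(w[q][:,2],[10,50,90]).round(3))
"
```

```text
clock: 8.2
tcp_pos: [0.3953, -0.1038, 0.0901]
orientation: [0.107, 0.994, -0.0, -0.0]
ft_force: [-0.4, -0.1, -1.1]
width: 0.0197
finger_force: 88.7
clock: 8.45
tcp_pos: [0.3944, -0.108, 0.0902]
orientation: [0.108, 0.994, 0.0, -0.0]
ft_force: [0.6, 0.1, -0.5]
width: 0.0201
finger_force: 88.6
{'clock': 8.45, 'qpos': [-0.268, 0.073, -0.69, 0.808, 0.0, -0.052], 'tcp_pos': [0.394, -0.108, 0.09], 'orientation': [0.108, 0.994, 0.0, -0.0], 'ft_force': [0.599, 0.132, -0.531], 'width': 0.02, 'finger_force': 88.627}
side -0.2 220 [0.01  0.014 0.016]
side -0.18 305 [0.013 0.015 0.017]
side -0.16 377 [0.013 0.015 0.036]
side -0.14 430 [0.014 0.032 0.044]
side -0.12 88 [0.013 0.015 0.017]
side -0.1 294 [0.013 0.015 0.09 ]
side -0.08 277 [0.013 0.09  0.094]
side -0.06 138 [0.089 0.092 0.094]
side -0.04 9 [0.089 0.09  0.09 ]
scene -0.2 113 [0.013 0.016 0.019]
scene -0.18 192 [0.014 0.016 0.019]
scene -0.16 245 [0.014 0.017 0.039]
scene -0.14 216 [0.014 0.041 0.045]
scene -0.12 92 [0.014 0.016 0.019]
scene -0.1 223 [0.014 0.016 0.09 ]
scene -0.08 167 [0.015 0.092 0.096]
scene -0.06 86 [0.09  0.093 0.096]
scene -0.04 8 [0.088 0.09  0.091]
```

View pics/c5.png

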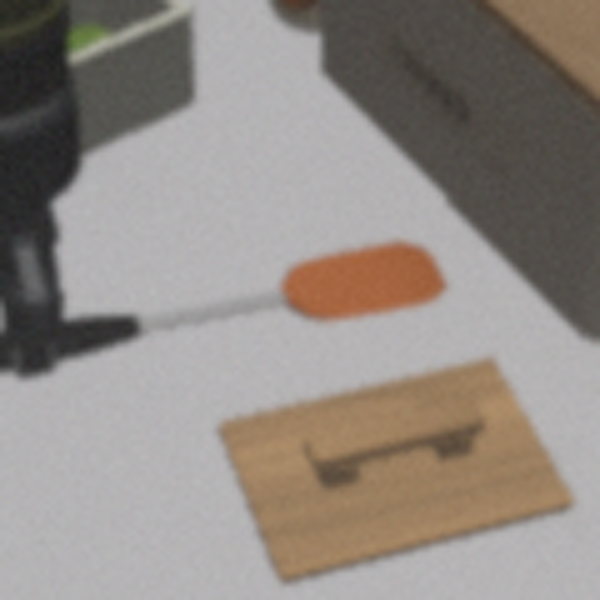

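The lid now lies handle up, with the bar running from about (310,455) to (485,425) in the crop. I lay the spatula down on the free worktop to the left of it.

```bash
python3 -m inch '[{"ax":0,"ay":0,"az":0,"dx":-0.5,"dy":3,"dz":0,"fingers":1},{"ax":0,"ay":0,"az":0,"dx":-1,"dy":7,"dz":0,"fingers":1},{"ax":0,"ay":0,"az":0,"dx":-1.5,"dy":9.5,"dz":2,"fingers":1},{"ax":0,"ay":0,"az":0,"dx":-1.5,"dy":10,"dz":5,"fingers":1},{"ax":0,"ay":0,"az":0,"dx":-1.5,"dy":10,"dz":7,"fingers":1},{"ax":0,"ay":0,"az":0,"dx":-1.5,"dy":10,"dz":8,"fingers":1},{"ax":0,"ay":0,"az":0,"dx":-1.5,"dy":10,"dz":8.4,"fingers":1},{"ax":0,"ay":0,"az":0,"dx":-1.5,"dy":10,"dz":8.4,"fingers":1}]'
python3 -c "
from h import *
st()
w=cloud(snap('side'));rel=w[...,:2]-C;u=rel@U;n=rel@N
b=snap('scene');wb=cloud(b)
for x in (w,wb):
  m=((x[...,2]>.009)&(x[...,2]<.06)&(x[...,1]<-.12)&(x[...,1]>-.34)&(x[...,0]<.69)&(x[...,0]>.42)).astype(np.uint8)
  m=cv2.morphologyEx(m,cv2.MORPH_OPEN,np.ones((3,3),np.uint8))
  c,l,S,_=cv2.connectedComponentsWithStats(m);m=l==1+np.argmax(S[1:,4])
  print('lid',cv2.minAreaRect(x[m][:,:2].astype(np.float32)))
  m&=x[...,2]>.04
  print('bar',m.sum(),cv2.minAreaRect(x[m][:,:2].astype(np.float32)),np.median(x[m][:,2]))
"
```

```text
clock: 9.27
tcp_pos: [0.4296, -0.0129, 0.0055]
orientation: [0.107, 0.994, -0.0, -0.001]
ft_force: [-0.6, -0.8, -1.8]
width: 0.0197
finger_force: 88.7
{'clock': 9.267, 'qpos': [-0.03, 0.232, -0.741, 0.599, 0.0, 0.184], 'tcp_pos': [0.43, -0.013, 0.005], 'orientation': [0.107, 0.994, -0.0, -0.001], 'ft_force': [-0.592, -0.811, -1.795], 'width': 0.02, 'finger_force': 88.716}
lid ((0.5577384233474731, -0.2137608528137207), (0.1205940768122673, 0.17027853429317474), 78.9449691772461)
bar 199 ((0.5573074221611023, -0.21375218033790588), (0.023892255499958992, 0.09843949228525162), 80.3680648803711) 0.04238784415744838
lid ((0.5563533306121826, -0.21444828808307648), (0.11867661029100418, 0.17337563633918762), 78.79608917236328)
bar 136 ((0.5566245317459106, -0.21462871134281158), (0.022521333768963814, 0.10021381825208664), 77.98977661132812) 0.04362002243673925
```

```bash
python3 -m inch '[{"ax":0,"ay":0,"az":0,"dx":0,"dy":0,"dz":0.3,"fingers":1},{"ax":0,"ay":0,"az":0,"dx":0,"dy":0,"dz":0.3,"fingers":1},{"ax":0,"ay":0,"az":0,"dx":0,"dy":0,"dz":0.3,"fingers":5},{"ax":0,"ay":0,"az":0,"dx":0,"dy":0,"dz":0.3,"fingers":5},{"ax":0,"ay":0,"az":0,"dx":0,"dy":0,"dz":0.3,"fingers":5},{"ax":0,"ay":0,"az":0,"dx":0,"dy":0,"dz":-1,"fingers":5},{"ax":0,"ay":0,"az":0,"dx":0,"dy":0,"dz":-4,"fingers":5},{"ax":0,"ay":0,"az":0,"dx":0,"dy":0,"dz":-8,"fingers":5},{"ax":0,"ay":0,"az":0,"dx":0,"dy":0,"dz":-12,"fingers":6},{"ax":0,"ay":0,"az":0,"dx":0,"dy":0,"dz":-12,"fingers":6}]'
python3 -c "
from h import *
st();go([.557,-.214,.12],180-11.1);go([.557,-.214,.022],180-11.1)"
```

```text
clock: 10.2
tcp_pos: [0.4353, -0.0135, 0.1334]
orientation: [0.107, 0.994, 0.0, 0.005]
ft_force: [1.8, -0.4, 0.4]
width: 0.0599
finger_force: 0.0
{'clock': 10.2, 'qpos': [-0.031, 0.065, -0.586, 0.909, -0.0, 0.184], 'tcp_pos': [0.435, -0.013, 0.133], 'orientation': [0.107, 0.994, 0.0, 0.005], 'ft_force': [1.79, -0.403, 0.448], 'width': 0.06, 'finger_force': 0.0}
d cm [-16.16 -16.99   1.47] a deg [ 0.11  0.61 -1.23]
d cm [-16.05 -17.01  11.27] a deg [ 0.11  0.61 -1.23]
```

```bash
python3 -m inch '[{"ax":0,"ay":0,"az":-0.5,"dx":-2.5,"dy":-2.5,"dz":1,"fingers":6},{"ax":0,"ay":0,"az":-1.2,"dx":-5,"dy":-5.2,"dz":1.5,"fingers":6},{"ax":0,"ay":0,"az":-1.2,"dx":-7.8,"dy":-8.2,"dz":1.5,"fingers":6},{"ax":0,"ay":0,"az":-1.2,"dx":-10.5,"dy":-11,"dz":1.5,"fingers":6},{"ax":0,"ay":0,"az":-1.2,"dx":-13.3,"dy":-14,"dz":1.5,"fingers":6},{"ax":0,"ay":0,"az":-1.2,"dx":-15.5,"dy":-16.4,"dz":1.5,"fingers":6},{"ax":0,"ay":0,"az":-1.2,"dx":-16.1,"dy":-17,"dz":2,"fingers":6},{"ax":0,"ay":0,"az":-1.2,"dx":-16.1,"dy":-17,"dz":3,"fingers":6},{"ax":0,"ay":0,"az":-1.2,"dx":-16.1,"dy":-17,"dz":3,"fingers":6}]'
python3 -c "
from h import *
st();go([.557,-.214,.023],180-11.1);snap('wrist','w6.png')"
```

```text
clock: 10.95
tcp_pos: [0.5496, -0.213, 0.0938]
orientation: [0.097, 0.995, 0.001, -0.002]
ft_force: [-1.0, -0.2, -0.3]
width: 0.0601
finger_force: 0.0
{'clock': 10.95, 'qpos': [-0.37, 0.385, -0.272, 0.918, 0.0, -0.175], 'tcp_pos': [0.55, -0.213, 0.094], 'orientation': [0.097, 0.995, 0.001, -0.002], 'ft_force': [-1.01, -0.186, -0.285], 'width': 0.06, 'finger_force': 0.0}
d cm [-0.77  0.04  7.08] a deg [ 0.06 -0.22 -0.07]
```

View pics/w6.png

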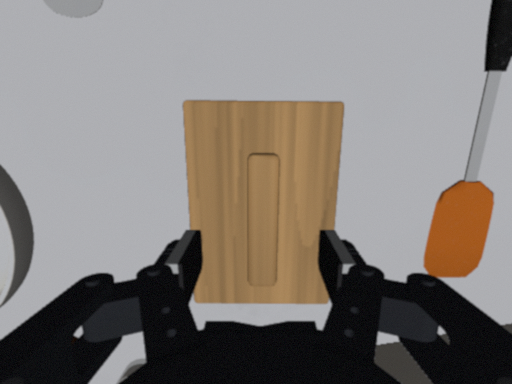

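The wrist picture shows the bar at u≈263, v 153 to 286, parallel to the tool and centred between the fingers. The spatula lies flat at the right. I descend and grip the bar.

```bash
python3 -m inch '[{"ax":0,"ay":0,"az":0,"dx":-0.5,"dy":0,"dz":3,"fingers":6},{"ax":0,"ay":0,"az":0,"dx":-0.5,"dy":0,"dz":5.5,"fingers":6},{"ax":0,"ay":0,"az":0,"dx":-0.5,"dy":0,"dz":6.7,"fingers":6},{"ax":0,"ay":0,"az":0,"dx":-0.5,"dy":0,"dz":6.8,"fingers":6},{"ax":0,"ay":0,"az":0,"dx":-0.5,"dy":0,"dz":6.8,"fingers":4},{"ax":0,"ay":0,"az":0,"dx":-0.5,"dy":0,"dz":6.8,"fingers":1},{"ax":0,"ay":0,"az":0,"dx":-0.5,"dy":0,"dz":6.8,"fingers":1},{"ax":0,"ay":0,"az":0,"dx":-0.5,"dy":0,"dz":6.8,"fingers":1},{"ax":0,"ay":0,"az":0,"dx":-0.5,"dy":0,"dz":6.8,"fingers":1}]' 60
python3 -c "
from h import *
st()
for k,r in (('scene',(148,212,152,212)),('side',(160,233,125,178))):
    a=snap(k);w=cloud(a)
    m=np.zeros(w.shape[:2],bool);m[r[2]:r[3],r[0]:r[1]]=1
    m&=(w[...,2]>.072)&(w[...,2]<.086)
    c,s,an=cv2.minAreaRect(w[m][:,:2].astype(np.float32));print(c,s,an)
    a_=np.radians(9);
    q=(w[m][:,:2]-[.53,.1975]);x=q@[np.cos(a_),np.sin(a_)];y=q@[-np.sin(a_),np.cos(a_)]
    print('y side percentiles',np.percentile(y[(abs(x)<.06)],[1,99]),'x',np.percentile(x[abs(y)<.04],[1,99]))
    # side lines: slope fits of outer wall edges
    for sg in (-1,1):
        t=(abs(x)<.07)&(sg*y>.045); print(sg,np.degrees(np.polyfit(x[t],y[t],1)[0]).round(2),np.polyfit(x[t],y[t],1)[1].round(4),t.sum())
"
```

```text
clock: 11.75
tcp_pos: [0.5576, -0.215, 0.0303]
orientation: [0.097, 0.995, -0.0, 0.001]
ft_force: [-1.1, 1.6, 6.9]
width: 0.0206
finger_force: 60.8
{'clock': 11.75, 'qpos': [-0.368, 0.458, -0.326, 0.785, 0.0, -0.174], 'tcp_pos': [0.558, -0.215, 0.03], 'orientation': [0.097, 0.995, -0.0, 0.001], 'ft_force': [-1.1, 1.608, 6.872], 'width': 0.021, 'finger_force': 60.752}
(0.5289067029953003, 0.19717109203338623) (0.18321312963962555, 0.1255403608083725) 8.471314430236816
y side percentiles [-0.06228383  0.06196635] x [-0.09166676  0.08877956]
-1 -0.73 -0.0582 72
1 -0.5 0.0567 73
(0.5309175252914429, 0.19858306646347046) (0.1779807060956955, 0.1278872936964035) 8.061281204223633
y side percentiles [-0.06244428  0.06285673] x [-0.08798098  0.08899181]
-1 -0.89 -0.0578 100
1 -0.68 0.0569 86
```

```bash
python3 -m inch '[{"ax":0,"ay":0,"az":0,"dx":0,"dy":0,"dz":-1,"fingers":1},{"ax":0,"ay":0,"az":0,"dx":0,"dy":0,"dz":-3,"fingers":1},{"ax":0,"ay":0,"az":0,"dx":0,"dy":0,"dz":-6,"fingers":1},{"ax":0,"ay":0,"az":0,"dx":0,"dy":0,"dz":-9,"fingers":1},{"ax":0,"ay":0,"az":0,"dx":0,"dy":0,"dz":-12,"fingers":1},{"ax":0,"ay":0,"az":0,"dx":0,"dy":0,"dz":-15,"fingers":1},{"ax":0,"ay":0,"az":0,"dx":0,"dy":0,"dz":-15,"fingers":1}]' 80
python3 -c "
from h import *
st();go([.53,.198,.18],188.3)"
```

```text
clock: 12.43
tcp_pos: [0.5598, -0.2162, 0.1859]
orientation: [0.097, 0.995, -0.001, 0.005]
ft_force: [0.5, -0.3, -0.6]
width: 0.0201
finger_force: 78.6
{'clock': 12.433, 'qpos': [-0.368, 0.325, -0.135, 1.1, -0.0, -0.174], 'tcp_pos': [0.56, -0.216, 0.186], 'orientation': [0.097, 0.995, -0.001, 0.005], 'ft_force': [0.51, -0.27, -0.639], 'width': 0.02, 'finger_force': 78.646}
d cm [10.93 40.06  0.4 ] a deg [ -0.21   0.56 -19.43]
```

```bash
python3 -m inch '[{"ax":0,"ay":0,"az":-1,"dx":0.5,"dy":2.5,"dz":0,"fingers":1},{"ax":0,"ay":0,"az":-3,"dx":1.5,"dy":6,"dz":0,"fingers":1},{"ax":0,"ay":0,"az":-5,"dx":2.5,"dy":9.5,"dz":0,"fingers":1},{"ax":0,"ay":0,"az":-7,"dx":3.5,"dy":13,"dz":0,"fingers":1},{"ax":0,"ay":0,"az":-9,"dx":4.5,"dy":16.5,"dz":0,"fingers":1},{"ax":0,"ay":0,"az":-11,"dx":5.5,"dy":20,"dz":0,"fingers":1},{"ax":0,"ay":0,"az":-13,"dx":6.5,"dy":23.5,"dz":0,"fingers":1},{"ax":0,"ay":0,"az":-15,"dx":7.5,"dy":27,"dz":0,"fingers":1},{"ax":0,"ay":0,"az":-17,"dx":8.5,"dy":30.5,"dz":0,"fingers":1},{"ax":0,"ay":0,"az":-18.5,"dx":9.3,"dy":33.5,"dz":0,"fingers":1}]'
python3 -c "
from h import *
st();go([.53,.198,.17],188.3)"
```

```text
clock: 13.27
tcp_pos: [0.5289, 0.134, 0.1785]
orientation: [-0.065, 0.998, 0.0, 0.0]
ft_force: [0.9, -1.5, -1.1]
width: 0.0198
finger_force: 78.7
{'clock': 13.267, 'qpos': [0.248, 0.239, -0.268, 1.063, 0.0, 0.117], 'tcp_pos': [0.529, 0.134, 0.179], 'orientation': [-0.065, 0.998, 0.0, 0.0], 'ft_force': [0.906, -1.549, -1.082], 'width': 0.02, 'finger_force': 78.71}
d cm [-0.94  6.33  0.86] a deg [ 0.02  0.   -0.79]
```

```bash
python3 -m inch '[{"ax":0,"ay":0,"az":-0.8,"dx":-0.5,"dy":3,"dz":0,"fingers":1},{"ax":0,"ay":0,"az":-0.8,"dx":-0.9,"dy":5,"dz":0.3,"fingers":1},{"ax":0,"ay":0,"az":-0.8,"dx":-0.9,"dy":6.1,"dz":0.6,"fingers":1},{"ax":0,"ay":0,"az":-0.8,"dx":-0.9,"dy":6.1,"dz":0.6,"fingers":1},{"ax":0,"ay":0,"az":-0.8,"dx":-0.9,"dy":6.1,"dz":0.6,"fingers":1},{"ax":0,"ay":0,"az":-0.8,"dx":-0.9,"dy":6.1,"dz":0.6,"fingers":1}]'
cat >> h.py <<'E'
def meas():
    s=st();tp=np.array(s['tcp_pos'])
    for k in ('scene','side'):
        a=snap(k,k+'_m.png');w=cloud(a)
        near=np.linalg.norm(w[...,:2]-tp[:2],axis=-1)<.12
        # lid plate top expected about tcp z -.012
        m=near&(abs(w[...,2]-(tp[2]-.010))<.012)
        hsv=cv2.cvtColor(a['img'],cv2.COLOR_RGB2HSV)
        m=(m&(hsv[...,1]>70)).astype(np.uint8)
        m=cv2.morphologyEx(m,cv2.MORPH_OPEN,np.ones((2,2),np.uint8))
        m=m>0
        p=w[m];c,sz,an=cv2.minAreaRect(p[:,:2].astype(np.float32))
        A=np.c_[p[:,:2]-tp[:2],np.ones(len(p))];f=np.linalg.lstsq(A,p[:,2],rcond=None)[0]
        print(k,m.sum(),'lid',np.round(c,4),np.round(sz,4),round(an,2),'plane',f.round(4),'z',np.percentile(p[:,2],[5,50,95]).round(4))
        # keeper walls, in keeper frame
        t=np.radians(8.3);q=w[...,:2]-[.53,.198];x=q@[np.cos(t),np.sin(t)];y=q@[-np.sin(t),np.cos(t)]
        b=(w[...,2]>.02)&(w[...,2]<.07)&(abs(x)<.1)&(abs(y)<.075)
        print('  keeper x',np.percentile(x[b],[1,99]).round(4),'y',np.percentile(y[b],[1,99]).round(4))
E
python3 -c "
from h import *
meas();go([.53,.198,.15],188.3)
a=cv2.imread('pics/scene_m.png')[130:230,120:240];b=cv2.imread('pics/side_m.png')[80:200,140:260]
cv2.imwrite('pics/m1.png',np.hstack([cv2.resize(a,(400,400),interpolation=2),cv2.resize(b,(400,400),interpolation=2)]))"
```

```text
clock: 13.77
tcp_pos: [0.5306, 0.1924, 0.1722]
orientation: [-0.071, 0.997, -0.0, -0.0]
ft_force: [-0.1, -0.3, -0.9]
width: 0.0201
finger_force: 78.7
{'clock': 13.767, 'qpos': [0.348, 0.278, -0.232, 1.061, -0.001, 0.206], 'tcp_pos': [0.531, 0.192, 0.172], 'orientation': [-0.071, 0.997, -0.0, -0.0], 'ft_force': [-0.149, -0.287, -0.935], 'width': 0.02, 'finger_force': 78.697}
 ** On entry to DLASCL parameter number  4 had an illegal value
 ** On entry to DLASCL parameter number  4 had an illegal valueTraceback (most recent call last):
  File "<string>", line 3, in <module>
    meas();go([.53,.198,.15],188.3)
    ~~~~^^
  File "h.py", line 37, in meas
    A=np.c_[p[:,:2]-tp[:2],np.ones(len(p))];f=np.linalg.lstsq(A,p[:,2],rcond=None)[0]
                                              ~~~~~~~~~~~~~~~^^^^^^^^^^^^^^^^^^^^^
    x, resids, rank, s = _umath_linalg.lstsq(a, b, rcond,
                         ~~~~~~~~~~~~~~~~~~~^^^^^^^^^^^^^
                                             signature=signature)
                                             ^^^^^^^^^^^^^^^^^^^^
    raise LinAlgError("SVD did not converge in Linear Least Squares")
numpy.linalg.LinAlgError: SVD did not converge in Linear Least Squares
```

```bash
sed -i 's/m=m>0$/m=(m>0)\&np.isfinite(w).all(-1)/' h.py; python3 -c "
from h import *
meas();go([.53,.198,.15],188.3)
a=snap('side');w=cloud(a)
# where did the lid go? orig place
q=(abs(w[...,0]-.557)<.05)&(abs(w[...,1]+.214)<.04);print('old place z',np.nanpercentile(w[q][:,2],[50,95]))"
```

```text
{'clock': 13.817, 'qpos': [0.348, 0.278, -0.232, 1.061, -0.0, 0.207], 'tcp_pos': [0.531, 0.192, 0.172], 'orientation': [-0.071, 0.998, -0.0, -0.0], 'ft_force': [0.533, 0.53, -2.182], 'width': 0.02, 'finger_force': 78.697}
scene 816 lid [0.7429 0.3717] [0.7625 0.2031] 42.58 plane [-0.3052 -0.5122  0.1391] z [0.0619 0.1572 0.1608]
  keeper x [-0.0992  0.0859] y [-0.0633  0.0581]
side 889 lid [0.7546 0.4882] [0.944 0.192] 53.66 plane [-0.1181 -0.5591  0.141 ] z [0.149  0.1562 0.1593]
  keeper x [-0.097   0.0849] y [-0.0636  0.0604]
d cm [0.02 0.57 2.25] a deg [-0.01  0.   -0.22]
old place z [-0.00277828 -0.00022615]
```

```bash
sed -i 's/m=(m>0)&np.isfinite(w).all(-1)/m=(m>0)\&near\&(abs(w[...,2]-(tp[2]-.014))<.010)/; s/np.ones((2,2)/np.ones((3,3)/' h.py; python3 -c "
from h import *
meas()"
```

```text
{'clock': 13.967, 'qpos': [0.348, 0.278, -0.232, 1.061, -0.0, 0.207], 'tcp_pos': [0.531, 0.193, 0.172], 'orientation': [-0.07, 0.998, -0.0, 0.0], 'ft_force': [-0.65, -0.796, -0.376], 'width': 0.02, 'finger_force': 78.697}
scene 790 lid [0.5282 0.1904] [0.1722 0.1199] 7.51 plane [-0.0019  0.0008  0.1576] z [0.1542 0.1576 0.161 ]
  keeper x [-0.0988  0.0845] y [-0.0634  0.058 ]
side 855 lid [0.5313 0.1892] [0.1709 0.1183] 6.86 plane [-0.0012  0.0125  0.1569] z [0.1533 0.1565 0.1595]
  keeper x [-0.0974  0.0857] y [-0.0635  0.0602]
```

```bash
python3 -m inch '[{"ax":0,"ay":0,"az":-1,"dx":-0.1,"dy":0.5,"dz":1.5,"fingers":1},{"ax":0,"ay":0,"az":-1,"dx":-0.1,"dy":0.8,"dz":3.5,"fingers":1},{"ax":0,"ay":0,"az":-1,"dx":-0.1,"dy":0.8,"dz":4.7,"fingers":1},{"ax":0,"ay":0,"az":-1,"dx":-0.1,"dy":0.8,"dz":5,"fingers":1},{"ax":0,"ay":0,"az":-1,"dx":-0.1,"dy":0.8,"dz":5,"fingers":1},{"ax":0,"ay":0,"az":-1,"dx":-0.1,"dy":0.8,"dz":5,"fingers":1}]'
python3 -c "
from h import *
meas()"
```

```text
clock: 14.57
tcp_pos: [0.531, 0.2015, 0.1228]
orientation: [-0.08, 0.997, 0.0, 0.0]
ft_force: [0.5, -0.0, -2.3]
width: 0.0199
finger_force: 78.8
{'clock': 14.567, 'qpos': [0.363, 0.32, -0.295, 0.956, -0.0, 0.203], 'tcp_pos': [0.531, 0.202, 0.123], 'orientation': [-0.08, 0.997, 0.0, 0.0], 'ft_force': [0.526, -0.018, -2.349], 'width': 0.02, 'finger_force': 78.766}
scene 768 lid [0.5294 0.2001] [0.1727 0.1225] 9.19 plane [-0.0021  0.0002  0.1077] z [0.1042 0.1076 0.1112]
  keeper x [-0.0982  0.0844] y [-0.0634  0.0577]
side 815 lid [0.5316 0.1996] [0.1702 0.1211] 8.24 plane [-0.0016  0.0111  0.1075] z [0.1041 0.1073 0.1101]
  keeper x [-0.0986  0.085 ] y [-0.064   0.0585]
```

```bash
python3 -m inch '[{"ax":0,"ay":0,"az":0.4,"dx":0,"dy":-0.2,"dz":0,"fingers":1},{"ax":0,"ay":0,"az":0.4,"dx":0,"dy":-0.2,"dz":0.5,"fingers":1},{"ax":0,"ay":0,"az":0.4,"dx":0,"dy":-0.2,"dz":0.9,"fingers":1},{"ax":0,"ay":0,"az":0.4,"dx":0,"dy":-0.2,"dz":1.2,"fingers":1},{"ax":0,"ay":0,"az":0.4,"dx":0,"dy":-0.2,"dz":1.2,"fingers":1}]'
python3 -m inch '[{"ax":0,"ay":0,"az":0,"dx":0,"dy":0,"dz":0.3,"fingers":1},{"ax":0,"ay":0,"az":0,"dx":0,"dy":0,"dz":0.6,"fingers":1},{"ax":0,"ay":0,"az":0,"dx":0,"dy":0,"dz":0.6,"fingers":1}]'
python3 -c "
from h import *
meas()"
```

```text
clock: 15.08
tcp_pos: [0.5304, 0.1994, 0.1093]
orientation: [-0.076, 0.997, -0.0, -0.001]
ft_force: [-0.4, 0.3, -1.1]
width: 0.02
finger_force: 78.8
clock: 15.33
tcp_pos: [0.5306, 0.1995, 0.1036]
orientation: [-0.077, 0.997, -0.0, -0.0]
ft_force: [-0.1, -0.0, -1.3]
width: 0.0198
finger_force: 78.8
{'clock': 15.333, 'qpos': [0.36, 0.336, -0.32, 0.916, -0.0, 0.207], 'tcp_pos': [0.531, 0.2, 0.104], 'orientation': [-0.077, 0.997, -0.0, -0.0], 'ft_force': [-0.064, -0.017, -1.322], 'width': 0.02, 'finger_force': 78.764}
scene 752 lid [0.5323 0.1983] [0.1744 0.1204] 8.54 plane [-0.0027 -0.0036  0.0886] z [0.0854 0.0887 0.0922]
  keeper x [-0.0994  0.0807] y [-0.0636  0.0567]
side 777 lid [0.5316 0.1976] [0.1712 0.1196] 7.03 plane [-0.0027  0.0038  0.0882] z [0.0852 0.088  0.0913]
  keeper x [-0.0983  0.0847] y [-0.0637  0.0492]
```

```bash
python3 -m inch '[{"ax":0,"ay":0,"az":0,"dx":0,"dy":0,"dz":0.1,"fingers":1},{"ax":0,"ay":0,"az":0,"dx":0,"dy":0,"dz":0.2,"fingers":1},{"ax":0,"ay":0,"az":0,"dx":0,"dy":0,"dz":0.2,"fingers":1}]'
python3 -m inch '[{"ax":0,"ay":0,"az":0,"dx":0,"dy":0,"dz":0,"fingers":3},{"ax":0,"ay":0,"az":0,"dx":0,"dy":0,"dz":0,"fingers":5},{"ax":0,"ay":0,"az":0,"dx":0,"dy":0,"dz":0,"fingers":5},{"ax":0,"ay":0,"az":0,"dx":0,"dy":0,"dz":-1,"fingers":5},{"ax":0,"ay":0,"az":0,"dx":0,"dy":0,"dz":-4,"fingers":5},{"ax":0,"ay":0,"az":0,"dx":0,"dy":0,"dz":-8,"fingers":5},{"ax":0,"ay":0,"az":0,"dx":0,"dy":0,"dz":-12,"fingers":5},{"ax":0,"ay":0,"az":0,"dx":0,"dy":0,"dz":-15,"fingers":5},{"ax":0,"ay":0,"az":0,"dx":0,"dy":0,"dz":-15,"fingers":5}]'
python3 -c "
from h import *
st()
for k in ('scene','side'):
    a=snap(k,k+'_f.png');w=cloud(a)
    near=np.linalg.norm(w[...,:2]-[.5305,.198],axis=-1)<.12
    hsv=cv2.cvtColor(a['img'],cv2.COLOR_RGB2HSV)
    for lo,hi in ((.078,.1),(.105,.13)):
        m=cv2.morphologyEx((near&(w[...,2]>lo)&(w[...,2]<hi)&(hsv[...,1]>70)).astype(np.uint8),cv2.MORPH_OPEN,np.ones((3,3),np.uint8))>0
        p=w[m];f=np.linalg.lstsq(np.c_[p[:,:2]-[.53,.198],np.ones(len(p))],p[:,2],rcond=None)[0];print(k,cv2.minAreaRect(p[:,:2].astype(np.float32)),f.round(4))
a=cv2.imread('pics/scene_f.png')[120:320,120:400];b=cv2.imread('pics/side_f.png')[100:300,120:360]
cv2.imwrite('pics/f.png',np.hstack([cv2.resize(a,(430,400),interpolation=2),cv2.resize(b,(370,400),interpolation=2)]))"
```

```text
clock: 15.68
tcp_pos: [0.531, 0.1997, 0.1022]
orientation: [-0.076, 0.997, -0.0, -0.0]
ft_force: [-0.2, -0.7, -1.6]
width: 0.0202
finger_force: 78.8
clock: 16.43
tcp_pos: [0.5344, 0.2009, 0.2607]
orientation: [-0.076, 0.997, 0.002, 0.006]
ft_force: [0.9, 0.5, -0.0]
width: 0.0498
finger_force: 0.0
{'clock': 16.433, 'qpos': [0.36, 0.238, -0.08, 1.241, -0.0, 0.207], 'tcp_pos': [0.534, 0.201, 0.261], 'orientation': [-0.076, 0.997, 0.002, 0.006], 'ft_force': [0.878, 0.518, -0.015], 'width': 0.05, 'finger_force': 0.0}
scene ((0.529970645904541, 0.19723829627037048), (0.17592957615852356, 0.12118500471115112), 8.27866268157959) [-0.0013 -0.0046  0.087 ]
scene ((0.5295876264572144, 0.19751203060150146), (0.10126488655805588, 0.02327851392328739), 9.23412799835205) [-0.0223  0.1251  0.1138]
side ((0.5312512516975403, 0.1972203552722931), (0.17077413201332092, 0.11847994476556778), 7.973884582519531) [0.0005 0.0071 0.0862]
side ((0.5318124890327454, 0.1979658305644989), (0.09931530058383942, 0.02495376579463482), 7.224565029144287) [-0.0323  0.2381  0.1126]
```

View pics/f.png

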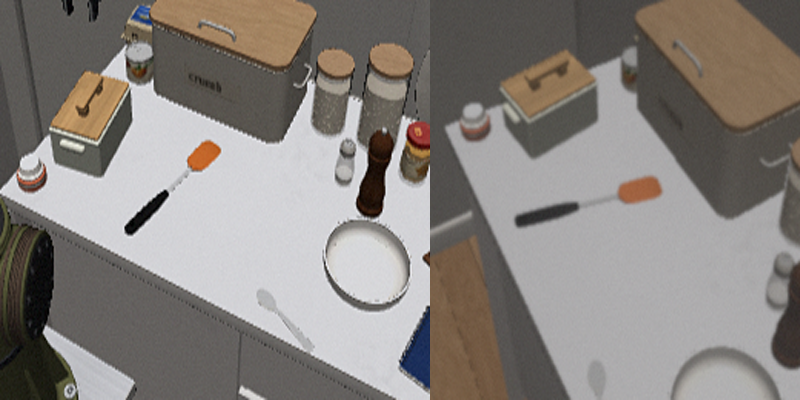

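The final picture shows the lid level and centred on the keeper, at about (90,105) in the left half and (548,82) in the right. The spatula lies flat on the worktop and the other things are where they were. The plate top measures about 87 mm, which fits fully seated since the cameras read 1 to 2 mm low.

```bash
python3 -c "
from plant import ctrl
print(ctrl.sign_off())"
```

```text
the job is handed in; nothing more can be done
None
```

The job is handed in at about 16.5 s: the lid was flipped with the spatula, the spatula laid back on the worktop, and the lid set by its handle on the keeper, where it measured level, centred and seated; sign-off returned no verdict.

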